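Weigh in a stone sample: glass jar on the balance, then scan its label

ROBOT

A 6-joint arm with a two-finger parallel gripper is mounted at the origin on the work surface. World frame = base frame: x ahead of the robot, y to its left, z up, the work surface at z = 0. Lengths are in m, angles in rad, forces in N, time in s.
With the tool pointing down it reaches from about 0.375 to 0.9 m from the base axis. Payload 3.1 kg.
Tool frame: the origin (TCP) lies at the very end of the fingers, on their centre line; the grasp point (between the pads) lies 19 mm behind it (manip.hold_point_z is the distance from the TCP to the grasp point, in m); y points along the fingers, z is the direction in which the jaws open and shut, and the axes are right-handed (so a half turn about y gives the same grasp; the last joint's range is limited). The gripper opens to 85 mm and grips with 20 to 120 N. Pads are 22 mm wide; open, the fingers measure 114 mm over their backs; the gripper's body (76 mm by 85 mm) begins 54 mm behind the grasp point. The pads swing forward as they close: fully open they stand 13 mm farther back than shut.
Start: joints at [1.02, 0.527, 1.433, -0, 1.181, -0.178], TCP at [0.228, 0.582, 0.231] pointing down, gripper open.
Joint ranges: [-3.08, 3.08], [-0.75, 2.2], [0.22, 2.44], [-1.43, 4.57], [0, 2.65], [-2.85, 2.85]. Speed limits (rad/s): [2.79, 2.79, 3.14, 3.14, 3.14, 3.14].

INTERFACE

Orientations are given as a unit quaternion [x, y, z, w].
In Python, from station import manip, eyes, workorder gives the robot as it stands. The module is installed in compiled form; this text tells all that it offers.
- The arm moves only by the shell command python3 -m jog 'ROWS' [OPENING] [FORCE]. ROWS is JSON, a list of rows, each a list of 2 entries, a list of its own where there are three numbers: the shift along the tool's x, y, z in cm, then the turn about the tool's y in rad. A call has 1 to 20 rows; each row is the pose to reach, as a shift and turn from the pose commanded when the call began, along the tool's axes at that moment; what a row does not reach only later rows make up. A row lasts 1/12 s, in which the tool goes at most 41.7 mm and 7.16 degrees, less where a joint would pass 70% of its speed; a pose out of reach is approached as far as the arm can. A call with a gripper value outside its range is refused whole. OPENING is the finger opening in cm, from 0 to 8.54, set as the call begins (- or left out, the last holds). The fingers move at their own pace and stop on an object; FORCE is the grip in N (left out, the last holds). Time passes only in rows, so rows that repeat a pose let the fingers close. It gives the time, the measured TCP pose, the force and the opening at its end, in the units of the state.
- manip.sense(): the state, without advancing time (a new reading comes with each control period).
- eyes.snapshot(name): name is "scene" or "top"; returns a dict with "frame" (480x640x3 uint8, red, green, blue), "vfov" (degrees; the focal length in pixels is half the picture's height over the tangent of half this angle, whatever the lens; pixels are square), "cx", "cy" (the principal point, pixels), "rvec" (rotation vector, rad) and "tvec" (3), from world to camera coordinates, as OpenCV has them. Camera axes: x right, y down, z forward; pixel columns grow to the right and rows downward; lengths in m; the calibration is good to about 2 mm. A picture is of the moment at which its call begins. There is no depth.
- workorder.sign_off(): hands the job in, once; it reports no verdict.
The state is a dict: "t": time; "q": joint angles; "qd": joint speeds; "tau": joint torques, N m; "tcp_pos": TCP position; "tool_rot": TCP orientation; "force": force on the tool from outside, world axes, zero at the start; "ft_torque": the same for the moment, N m; "finger_gap": opening from 0.0 (shut) to 1.0 (fully open).
Only numpy, scipy, OpenCV 4.12 (cv2) and the standard library are available. Lean on these libraries where they do the work, as an engineer would, in place of code of your own. Each camera call takes 0.05 s, during which the arm holds its last target. There are 200 camera calls.

TASK

Gently lift the squat thin-glass sample jar off the steel tray without squeezing it hard, set it down softly and upright in the middle of the balance pan and let go. Then, with the jar on the pan, hold the hand scanner steady with its window facing straight down a hand's width (about 80 mm) above the label on the jar's lid for two seconds, without touching the jar with it. Finally lay the scanner back in its rest as it was, leaving the jar on the pan and the other glassware on the tray where it stands.

Things in the scene. Friction and masses are not known exactly. Their poses are not given: they have to be found in the camera images.
- jar: Sample jar: upright, thin clear glass, 48 mm diameter, 70 mm tall (glass to 55 mm, above it a white lid of the same diameter with a barcode label on top), reddish stone inside. 85 to 170 g, loose on the tray floor. Origin: centre of underside; z up. Cracks if the fingers load it with over 80 N in all (both pads added, about 40 N per pad); a grip of 20 N per pad holds it safely.
- label (a point): Centre of the flat paper barcode label (31 x 21 mm) on top of the jar's lid, 70 mm above the jar's underside; axes as the jar's, z up out of the lid.
- tray: Fixed low open steel tray, 220 (x) by 200 (y) mm, rim 18 mm high, floor 4 mm thick (things in it stand 4 mm above the table). Origin: centre of its underside. The jar stands within 20 mm of its middle, two vials about 80 mm towards its +x side, a dish about 76 mm towards its -x side: the fingers have most room closing along the tray's y.
- vial_a: Bystander on the tray: narrow glass vial with white cap, 24 mm diameter, 75 mm tall, loose. Origin: centre of its underside. Leave it alone.
- vial_b: Bystander on the tray: a second vial like vial_a. Leave it alone.
- dish: Bystander on the tray: low glass dish with clear cover, 54 mm diameter, 26 mm tall, loose. Origin: centre of its underside. Leave it alone.
- pan_center (a point): Centre of the top of the balance's empty pan, 68 mm above the table, axes as the balance's, z up. The pan is a round steel plate, 110 mm diameter, on a fixed white balance (190 x by 170 y mm, 48 mm high, display strip on its -x side; pan centre 25 mm to +x of its middle). This point does not sink with the pan.
- pan (a joint): How far the pan has sunk (m); about 0.0004 when empty. It is sprung, about 1 mm per newton, with a hard stop at 14 mm, and carries the jar at 1 to 2 mm. Sinking more than 9 mm, from pressing on it or dropping the jar, overloads the balance.
- scanner: Hand scanner: black bar handle 150 long, 30 wide, 26 high (x -85 to +65, z 0 to 26 mm) and at its +x end a head (x 65 to 115, 64 wide, z -22 to +30 mm) hanging lower. 180 g, loose, centre of mass about 16 mm to the head side. Origin: underside of the handle; x to the head, z up as it lies. Grip the handle across (along y) between the rest's saddles, x -51 to +42 mm.
- window (a point): Centre of the scanner's flat window (40 x 50 mm) on the underside of its head, at (90, 0, -22) mm from the scanner's origin; axes as the scanner's. It looks along -z and reads straight out, anything from 30 to 130 mm away.
- rest: Fixed grey scanner rest: base plate 150 x 70 x 8 mm and two saddles (14 mm long, at x -58 and +49 mm), tops 45 mm above the table, each with side lips 12 mm high, 42 mm apart inside. The handle lies on both saddles between the lips, head beyond the +x end. Origin: on the table. Home: scanner origin 45 mm above this origin (up to 5 mm play), x axes alike.

How it is judged:
By the outcome, as a careful person would: the job done as asked, in the order asked, and still so for the second after the job is handed in, with the robot touching nothing.
It also fails if it takes over 72 s, if anything falls off the work surface, if the arm or the gripper's body presses on something with over 40 N, if the wrist force passes 120 N, or if a joint passes its speed limit or range.

## Working session

There is one attempt and no reset: what is moved stays moved. The work goes in short steps, Python scripts to look and compute and a shell command to move; the robot and the scene stay as the last step left them, time stands still between calls to the robot, and variables do not carry over. Pictures are saved under pics/ and viewed, about 8 in all and at most 12, crops included, and the job is handed in when it is done.

```bash
mkdir -p pics
cat > h.py <<'E'
import numpy as np, cv2
from scipy.spatial.transform import Rotation as R
from station import manip, eyes, workorder
def snap(name,fn=None):
    s=eyes.snapshot(name)
    if fn: cv2.imwrite('pics/'+fn,s['frame'][:,:,::-1])
    return s
def K(s):
    h,w=s['frame'].shape[:2]; f=h/2/np.tan(np.radians(s['vfov'])/2)
    return np.array([[f,0,s['cx']],[0,f,s['cy']],[0,0,1]])
def onplane(s,uv,z):
    Rm=cv2.Rodrigues(np.array(s['rvec'],float))[0]; t=np.array(s['tvec'],float).ravel()
    c=-Rm.T@t; d=Rm.T@np.linalg.inv(K(s))@np.array([uv[0],uv[1],1.])
    return c+d*(z-c[2])/d[2]
def proj(s,p):
    return cv2.projectPoints(np.array(p,float).reshape(-1,3),np.array(s['rvec'],float),np.array(s['tvec'],float),K(s),None)[0].reshape(-1,2)
def cam(s):
    Rm=cv2.Rodrigues(np.array(s['rvec'],float))[0]; return -Rm.T@np.array(s['tvec'],float).ravel()
E
python3 - <<'E'
from h import *
for n in('top','scene'):
    s=snap(n,n+'0.png'); print(n,s['vfov'],cam(s),s['cx'],s['cy'],[k for k in s])
st=manip.sense(); print(st); print(R.from_quat(st['tool_rot']).as_matrix().round(3), manip.hold_point_z)
E
```

```text
top 56.25713788093105 [0.41985634 0.02035161 0.84542637] 323.2604683069759 244.83275863985753 ['frame', 'vfov', 'cx', 'cy', 'rvec', 'tvec']
scene 47.94931612709576 [ 1.18143661 -0.68102861  0.6965962 ] 326.24390301216886 242.48316134068014 ['frame', 'vfov', 'cx', 'cy', 'rvec', 'tvec']
{'t': 0.1, 'q': array([ 1.01952280e+00,  5.28380331e-01,  1.43377607e+00, -2.71057954e-05,
        1.18140758e+00, -1.78504157e-01]), 'qd': array([-1.13754844e-03, -2.07850272e-03, -1.92268961e-03,  2.94516300e-04,
       -8.99877092e-06, -8.77697517e-04]), 'tau': array([-4.25192475e-04, -4.43303847e+01, -1.78583926e+01, -2.64958180e-04,
        3.91399604e-03,  1.78336296e-05]), 'tcp_pos': array([0.22725991, 0.58152301, 0.23042649]), 'tool_rot': array([ 0.6955147 , -0.13126891,  0.13078805, -0.69420621]), 'force': array([0.46143126, 0.0793738 , 0.2103932 ]), 'ft_torque': array([-0.0407287 , -0.01116248,  0.0034432 ]), 'finger_gap': 0.995214850030988}
[[ 0.931 -0.001  0.364]
 [-0.364 -0.002  0.931]
 [-0.    -1.    -0.002]] 0.0187
```

View pics/top0.png

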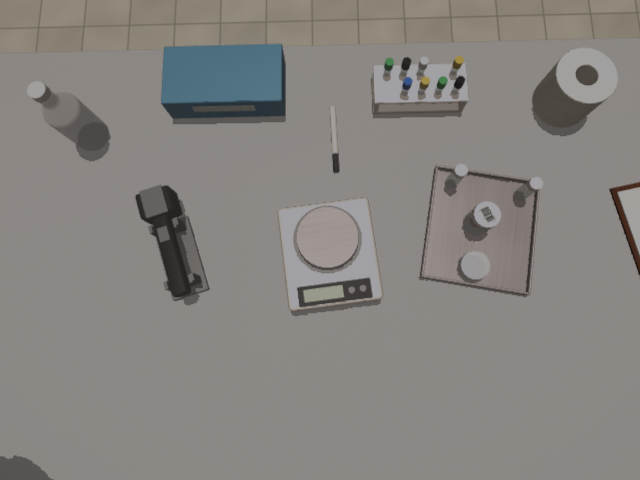

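View pics/scene0.png

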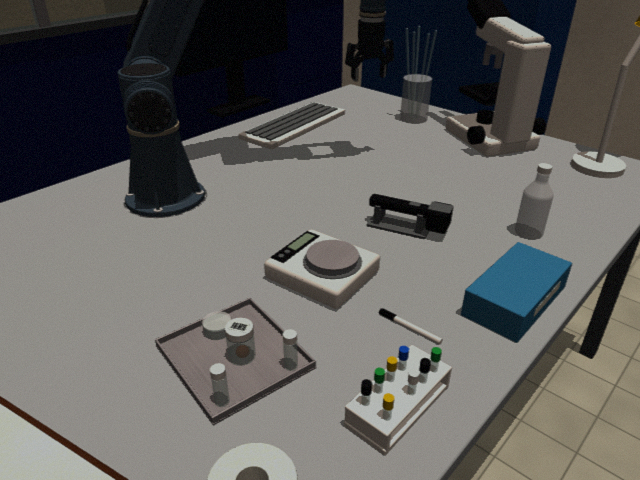

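The top view shows the jar lid near (487,215), the pan near (327,237), and the scanner from its head at (157,200) to its tail at (180,290). The tray spans (430..535, 170..290), with vials at (457,175) and (533,187) and the dish at (475,266).

Run:
```python
from h import *
s=snap('top'); f=s['frame']; g=cv2.cvtColor(f,cv2.COLOR_RGB2GRAY)
G=cv2.resize(f,None,fx=4,fy=4,interpolation=cv2.INTER_CUBIC)
gg=cv2.cvtColor(G,cv2.COLOR_RGB2GRAY)
def circ(x0,y0,x1,y1,z,r,n):
    sub=gg[4*y0:4*y1,4*x0:4*x1]; 
    dep=cam(s)[2]-z; rp=4*K(s)[0,0]*r/dep
    c=cv2.HoughCircles(cv2.GaussianBlur(sub,(5,5),0),cv2.HOUGH_GRADIENT,1,200,param1=80,param2=10,minRadius=int(rp*.9),maxRadius=int(rp*1.12))
    c=c[0][0]; u=c[:2]/4+[x0,y0]; u=u-0.375
    print(n,u,c[2]/rp,onplane(s,u,z).round(4)); cv2.circle(G,(int(u[0]*4+1.5),int(u[1]*4+1.5)),int(c[2]),(255,0,0),1); return u
circ(465,195,510,240,.074,.024,'jar'); circ(285,195,370,280,.0676,.055,'pan')
# scanner dark
m=(g[170:310,120:220]<45).astype(np.uint8)
n,l,stt,_=cv2.connectedComponentsWithStats(m); k=1+np.argmax(stt[1:,4]); print('dark',stt[1:])
mm=(l==k).astype(np.uint8)
c=max(cv2.findContours(mm,cv2.RETR_EXTERNAL,cv2.CHAIN_APPROX_NONE)[0],key=cv2.contourArea)+[120,170]
cv2.drawContours(G,[(c*4+2).astype(int)],-1,(0,255,0),1)
# tray dark rim
P=lambda x0,y0,x1,y1:G[4*y0:4*y1,4*x0:4*x1]
A=cv2.resize(P(120,170,220,310),(400,560)); B=cv2.resize(P(420,155,545,300),None,fx=.8,fy=.8)
im=np.zeros((560,800,3),np.uint8); im[:,:400]=A; im[:B.shape[0],400:400+B.shape[1]]=B
cv2.imwrite('pics/c1.png',im[:,:,::-1])
```

```text
jar [486.25 213.75] 0.9039100380525654 [ 0.612  -0.2565  0.074 ]
pan [327.25 238.5 ] 1.0797122771822767 [0.5742 0.0239 0.0676]
dark [[  42   17    1    1    1]
 [  16   16   55  111 1248]
 [  43   21    1    2    2]
 [  44   25    1    1    1]
 [  45   28    1    2    2]
 [  47   36    1    1    1]
 [  60   57    1    1    1]
 [  62   58    1    1    1]
 [  34   62    4    7   12]
 [  38   70    1    2    2]]
```

View pics/c1.png

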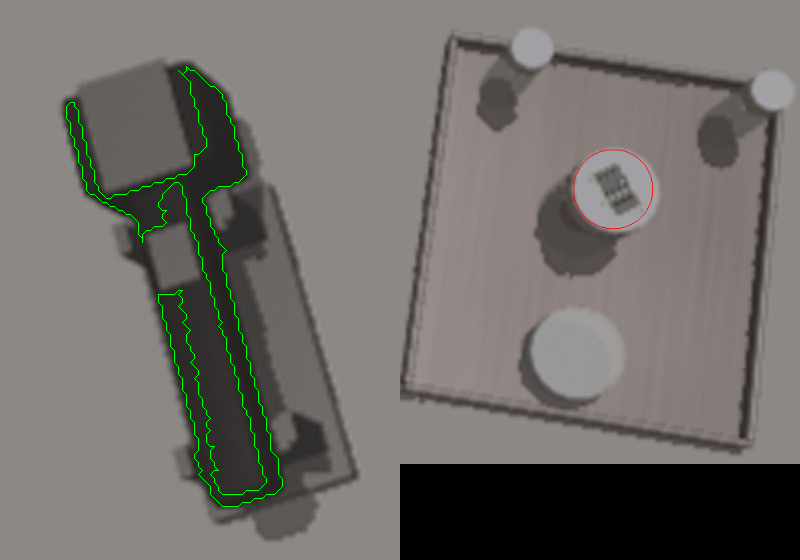

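Run:
```python
from h import *
s=snap('top'); f=s['frame'].astype(int)
G=cv2.resize(s['frame'],None,fx=4,fy=4,interpolation=cv2.INTER_CUBIC).astype(int)
def blob(mask,box,n,z):
    x0,y0,x1,y1=[4*b for b in box]; m=np.ascontiguousarray(mask[y0:y1,x0:x1].astype(np.uint8))
    c=max(cv2.findContours(m,cv2.RETR_EXTERNAL,cv2.CHAIN_APPROX_NONE)[0],key=cv2.contourArea)
    h=cv2.convexHull(c); e=cv2.fitEllipse(h); (cx,cy),r=cv2.minEnclosingCircle(c)
    for q,lab in((e[0],'ell'),((cx,cy),'circ')):
        u=(np.array(q)+[x0,y0]-1.5)/4; print(n,lab,u.round(2),onplane(s,u,z).round(4),np.array(e[1])/8,r/4)
    print(' expected r', K(s)[0,0]/(cam(s)[2]-z))
g=G.mean(2); rb=G[:,:,0]-G[:,:,2]
blob(g>165,(465,195,510,240),'lid',.074)
print('rb', f[238,327],f[215,285],f[235,470],f[213,497])
blob(rb>10,(285,195,370,280),'pan',.0676)
c1=lambda x,y:((x/4+120)-.4,(y/4+170)-.4); c2=lambda x,y:(((x-400)/3.2+420)-.4,(y/3.2+155)-.4)
T=[onplane(s,c2(*p),.018) for p in((452,37),(778,85),(748,448),(403,390))]
print('tray',np.round(T,4),np.mean(T,0)); d=T[0]-T[3]+T[1]-T[2]; print('tray yaw',np.degrees(np.arctan2(d[1],d[0])))
for nm,p,z in(('head',(136,126),.075),('button',(173,257),.072),('tail',(240,500),.058),('restBR',(357,475),.008),('restBL',(215,522),.008),('restTR',(268,185),.008)):
    print(nm,onplane(s,c1(*p),z).round(4))
```

```text
lid ell [487.55 225.6 ] [ 0.5906 -0.2571  0.074 ] [0.32896909 2.45966864] 2.3750250339508057
lid circ [487.75 225.62] [ 0.5906 -0.2574  0.074 ] [0.32896909 2.45966864] 2.3750250339508057
 expected r 581.9624127639962
rb [157 148 145] [162 160 164] [85 79 77] [161 160 164]
pan ell [327.01 236.61] [0.5776 0.0242 0.0676] [30.27399826 30.98755836] 31.09248924255371
pan circ [326.93 236.69] [0.5775 0.0244 0.0676] [30.27399826 30.98755836] 31.09248924255371
 expected r 577.1739926412504
tray [[ 0.7222 -0.1877  0.018 ]
 [ 0.6879 -0.3794  0.018 ]
 [ 0.4728 -0.3406  0.018 ]
 [ 0.5094 -0.1466  0.018 ]] [ 0.59810352 -0.26359951  0.018     ]
tray yaw -10.580575266755979
head [0.6468 0.3332 0.075 ]
button [0.5873 0.3147 0.072 ]
tail [0.4806 0.2851 0.058 ]
restBR [0.4952 0.2473 0.008 ]
restBL [0.4744 0.3132 0.008 ]
restTR [0.6358 0.2947 0.008 ]
```

```bash
cat >> h.py <<'E'
def go(p,yaw=None):
    st=manip.sense(); Rm=R.from_quat(st['tool_rot']).as_matrix()
    z=Rm[:,2]; y0=np.degrees(np.arctan2(z[1],z[0]))
    print('t',round(st['t'],2),'tcp',st['tcp_pos'].round(4),'yaw',y0.round(2),'tilt down',Rm[:,1].round(4),'gap',round(st['finger_gap'],3),'F',st['force'].round(1),'q6',st['q'][5].round(2))
    print('shift cm',(100*Rm.T@(np.array(p)-st['tcp_pos'])).round(2),'turn',None if yaw is None else np.radians(y0-yaw).round(4))
E
python3 -c "
from h import *
go((.6116,-.258,.16),79.7)"
```

```text
t 0.2 tcp [0.2274 0.5817 0.2307] yaw 68.64 tilt down [-7.0e-04 -1.1e-03 -1.0e+00] gap 0.994 F [ 0.2 -0.1 -0.8] q6 -0.18
shift cm [ 66.37   7.14 -64.2 ] turn -0.193
```

```bash
python3 -m jog '[[[3,0,-3],-0.05],[[6,0,-6],-0.1],[[9,0,-9],-0.19],[[12,0,-12],-0.19],[[15,0,-15],-0.19],[[18,0,-18],-0.19],[[21,0,-21],-0.19],[[24,0,-24],-0.19],[[27,0,-26],-0.19],[[30,0,-29],-0.19],[[33,0,-32],-0.19],[[36,0,-35],-0.19],[[39,0,-38],-0.19],[[42,0,-41],-0.19],[[45,1,-44],-0.19],[[48,2,-47],-0.19],[[51,3,-50],-0.19],[[54,4,-53],-0.19],[[57,5,-56],-0.19],[[60,6,-58],-0.19]]' 8.54 && python3 -c "
from h import *
go((.6116,-.258,.16),79.7)"
```

```text
t: 1.87
tcp_pos: [0.5701, -0.1714, 0.1732]
tool_rot: [-0.704, 0.065, -0.065, 0.704]
force: [0.3, 0.1, 0.2]
finger_gap: 0.997
t 1.87 tcp [ 0.5701 -0.1714  0.1732] yaw 79.46 tilt down [-1.e-03  2.e-04 -1.e+00] gap 0.997 F [0.3 0.1 0.2] q6 -1.87
shift cm [ 5.66  1.31 -7.76] turn -0.0042
```

```bash
python3 -m jog '[[[3,0.5,-3],0],[[5,1,-5],0],[[6.4,1.1,-6.2],0],[[6.4,1.1,-6.2],0],[[6.4,1.1,-6.2],0]]'
python3 - <<'E'
from h import *
go((.6116,-.258,.16),79.7)
s=snap('scene'); t=snap('top')
tc=manip.sense()['tcp_pos']
for q,n in((s,'s'),(t,'t')): print(n,proj(q,[tc,[.6116,-.258,.074],[.6116,-.258,.004]]).round(1))
u,v=240,330
A=cv2.resize(s['frame'][240:420,150:320],None,fx=2.9,fy=2.9,interpolation=cv2.INTER_CUBIC)[:560,:400]
A=cv2.resize(s['frame'][250:400,170:320],(400,400),interpolation=cv2.INTER_CUBIC)
B=cv2.resize(t['frame'][150:300,410:560],(400,400),interpolation=cv2.INTER_CUBIC)
cv2.imwrite('pics/c2.png',np.hstack([A,B])[:,:,::-1])
E
```

```text
t: 2.28
tcp_pos: [0.6218, -0.2422, 0.1619]
tool_rot: [-0.704, 0.065, -0.065, 0.704]
force: [-0.1, 0.9, 1.1]
finger_gap: 1.0
t 2.28 tcp [ 0.6218 -0.2422  0.1619] yaw 79.45 tilt down [-1.1e-03  9.0e-04 -1.0e+00] gap 1.0 F [-0.1  0.9  1.1] q6 -1.93
shift cm [-0.72  0.19 -1.74] turn -0.0043
s [[245.6 282.6]
 [237.8 326.3]
 [240.9 356. ]]
t [[494.6 194.3]
 [487.1 213.9]
 [474.6 223. ]]
```

View pics/c2.png

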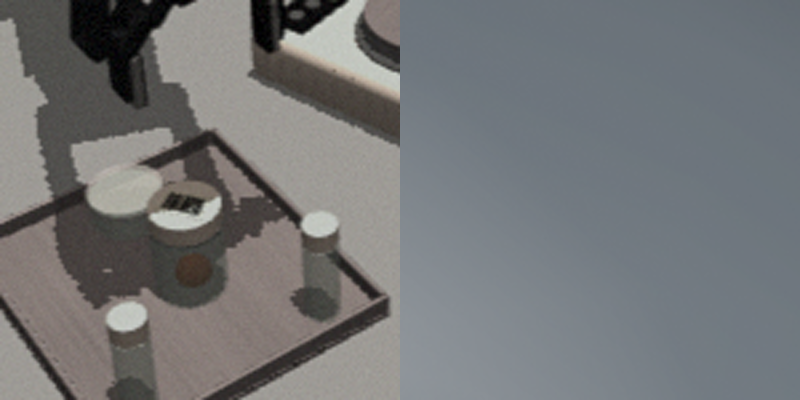

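The scene view puts the lid centre at about (239,328) and the prediction is (238,326), so the jar estimate agrees within about 2 mm. The lateral correction comes first, then the descent.

```bash
python3 -m jog '[[[-0.4,0,-0.9],0],[[-0.7,0.2,-1.75],0],[[-0.7,0.2,-1.75],0],[[-0.7,2,-1.75],0],[[-0.7,4,-1.75],0],[[-0.7,6,-1.75],0],[[-0.7,8,-1.75],0],[[-0.7,10,-1.75],0],[[-0.7,12,-1.75],0],[[-0.7,13.2,-1.75],0],[[-0.7,13.9,-1.75],0],[[-0.7,13.9,-1.75],0],[[-0.7,13.9,-1.75],0]]' && python3 -c "
from h import *
go((.6116,-.258,.0225),79.7)"
```

```text
t: 3.47
tcp_pos: [0.6122, -0.2578, 0.0241]
tool_rot: [0.704, -0.064, 0.065, -0.704]
force: [0.5, 0.0, -0.2]
finger_gap: 0.997
t 3.47 tcp [ 0.6122 -0.2578  0.0241] yaw 79.52 tilt down [ 4.e-04 -2.e-04 -1.e+00] gap 0.997 F [ 0.5  0.  -0.2] q6 -1.95
shift cm [-0.06  0.16 -0.03] turn -0.0031
```

```bash
python3 -m jog '[[[0,0,0],0],[[0,0,0],0],[[0,0,0],0],[[0,0,0],0],[[0,0,0],0],[[0,0,0],0]]' 5.4 20 && python3 -m jog '[[[0,0,0],0],[[0,0,0],0],[[0,0,0],0],[[0,0,0],0],[[0,0,0],0],[[0,0,0],0],[[0,0,0],0],[[0,0,0],0]]' 4 20; python3 -m jog '[[[0,-0.2,0],0],[[0,-0.4,0],0],[[0,-0.8,0],0],[[0,-1.2,0],0],[[0,-1.6,0],0],[[0,-2,0],0],[[0,-2,0],0],[[0,-2,0],0]]'
python3 - <<'E'
from h import *
go((.6116,-.258,.16))
s=snap('scene'); 
A=cv2.resize(s['frame'][230:410,150:330],(560,560),interpolation=cv2.INTER_CUBIC)
cv2.imwrite('pics/c3.png',A[:,:,::-1])
E
```

```text
t: 3.97
tcp_pos: [0.6121, -0.2576, 0.024]
tool_rot: [0.704, -0.064, 0.065, -0.704]
force: [0.4, 0.2, -0.7]
finger_gap: 0.633
t: 4.63
tcp_pos: [0.6122, -0.2578, 0.024]
tool_rot: [0.704, -0.064, 0.065, -0.704]
force: [-0.5, 0.5, 3.7]
finger_gap: 0.559
t: 5.3
tcp_pos: [0.6123, -0.2578, 0.0442]
tool_rot: [0.704, -0.064, 0.065, -0.704]
force: [0.7, -0.2, -0.7]
finger_gap: 0.558
t 5.3 tcp [ 0.6123 -0.2578  0.0442] yaw 79.53 tilt down [ 7.e-04 -5.e-04 -1.e+00] gap 0.558 F [ 0.7 -0.2 -0.7] q6 -1.95
shift cm [ -0.05 -11.58  -0.04] turn None
```

View pics/c3.png

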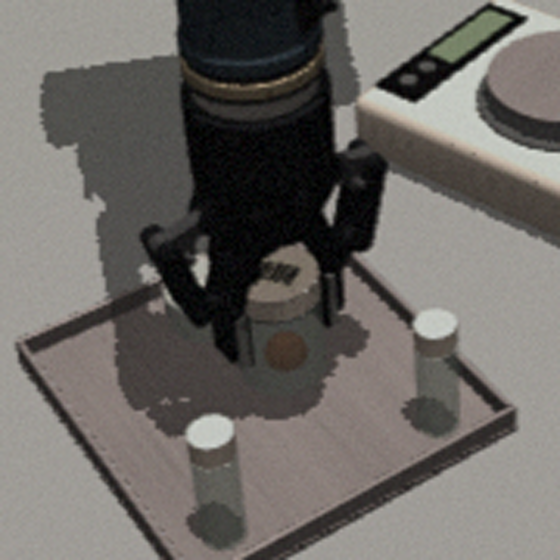

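Gap is 4.8 cm, which means the jar is held, and it looks upright between the pads with the vials untouched. I'll carry it to above the pan.

```bash
python3 -m jog '[[[0,-1,0],0],[[0,-2.5,0],0],[[0,-4.5,0],0],[[0,-6.5,0],0],[[0,-8.5,0],0],[[0,-9.5,0],0],[[0,-10,0],0]]' && python3 -m jog '[[[-0.2,0,0.6],0],[[-0.6,0,2],0],[[-1.2,0,4],0],[[-2,0,6.4],0],[[-2.8,0,9],0],[[-3.7,0,11.7],0],[[-4.6,0,14.5],0],[[-5.5,0,17.3],0],[[-6.3,0,20],0],[[-7.1,0,22.5],0],[[-7.7,0,24.5],0],[[-8.2,0,26],0],[[-8.5,0,26.8],0],[[-8.6,0,27.1],0],[[-8.6,0,27.1],0],[[-8.6,0,27.1],0]]'
python3 - <<'E'
from h import *
go((.5775,.0243,.0875))
s=snap('scene'); t=manip.sense()['tcp_pos']
print(proj(s,[[t[0],t[1],t[2]+.05],[t[0],t[1],t[2]-.02],[.5775,.0243,.068]]).round(1))
A=cv2.resize(s['frame'][150:320,250:420],(560,560),interpolation=cv2.INTER_CUBIC)
cv2.imwrite('pics/c4.png',A[:,:,::-1])
E
```

```text
t: 5.93
tcp_pos: [0.613, -0.2582, 0.1462]
tool_rot: [0.705, -0.063, 0.066, -0.704]
force: [0.2, -0.4, -1.8]
finger_gap: 0.556
t: 7.27
tcp_pos: [0.5766, 0.0242, 0.1433]
tool_rot: [0.704, -0.065, 0.064, -0.704]
force: [0.1, -0.8, -0.6]
finger_gap: 0.554
t 7.27 tcp [0.5766 0.0242 0.1433] yaw 79.53 tilt down [-6.e-04 -3.e-04 -1.e+00] gap 0.554 F [ 0.1 -0.8 -0.6] q6 -1.54
shift cm [0.09 5.58 0.03] turn None
[[332.  199.8]
 [331.5 230.4]
 [331.5 253.1]]
```

View pics/c4.png

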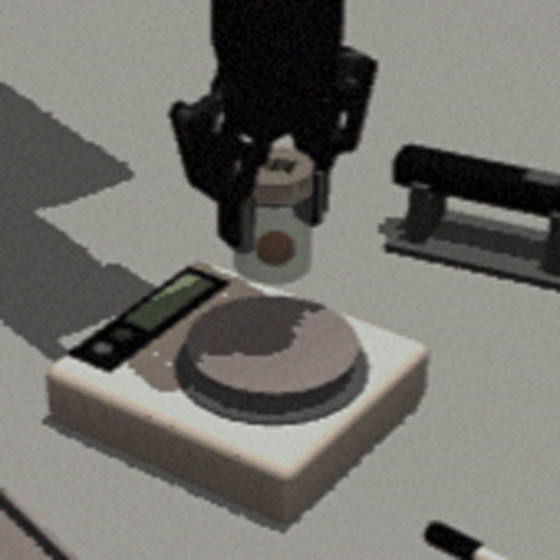

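```bash
python3 -m jog '[[[0.1,0.5,0],0],[[0.1,1.3,0],0],[[0.1,2.3,0],0],[[0.1,3.3,0],0],[[0.1,4.1,0],0],[[0.1,4.6,0],0],[[0.1,4.8,0],0],[[0.1,4.9,0],0],[[0.1,5,0],0],[[0.1,5.1,0],0],[[0.1,5.1,0],0],[[0.1,5.1,0],0]]' && python3 -m jog '[[[0,0.05,0],0],[[0,0.1,0],0],[[0,0.15,0],0],[[0,0.2,0],0],[[0,0.25,0],0],[[0,0.3,0],0],[[0,0.35,0],0],[[0,0.4,0],0],[[0,0.45,0],0],[[0,0.45,0],0],[[0,0.45,0],0]]'
python3 - <<'E'
from h import *
go((.5775,.0243,.0875))
E
```

```text
t: 8.32
tcp_pos: [0.5779, 0.0243, 0.093]
tool_rot: [0.704, -0.064, 0.065, -0.704]
force: [0.8, -0.5, -2.0]
finger_gap: 0.561
t: 9.23
tcp_pos: [0.5777, 0.0244, 0.0882]
tool_rot: [-0.704, 0.065, -0.065, 0.704]
force: [-0.6, -0.3, -0.6]
finger_gap: 0.556
t 9.23 tcp [0.5777 0.0244 0.0882] yaw 79.53 tilt down [-0.  0. -1.] gap 0.556 F [-0.6 -0.3 -0.6] q6 -1.54
shift cm [-0.02  0.07 -0.01] turn None
```

```bash
python3 -m jog '[[[0,0.04,0],0],[[0,0.08,0],0],[[0,0.12,0],0],[[0,0.16,0],0],[[0,0.2,0],0],[[0,0.2,0],0],[[0,0.2,0],0],[[0,0.2,0],0]]'
python3 - <<'E'
from h import *
go((.5775,.0243,.0875))
s=snap('scene'); 
A=cv2.resize(s['frame'][190:290,280:390],(770,600),interpolation=cv2.INTER_CUBIC)
A=cv2.convertScaleAbs(A,alpha=1.4)
cv2.imwrite('pics/c5.png',A[:,:,::-1])
E
```

```text
t: 9.9
tcp_pos: [0.5777, 0.0243, 0.0863]
tool_rot: [0.704, -0.065, 0.065, -0.704]
force: [-0.7, -0.3, 0.0]
finger_gap: 0.557
t 9.9 tcp [0.5777 0.0243 0.0863] yaw 79.52 tilt down [ 1.e-04 -0.e+00 -1.e+00] gap 0.557 F [-0.7 -0.3  0. ] q6 -1.54
shift cm [-0.02 -0.12 -0.01] turn None
```

View pics/c5.png

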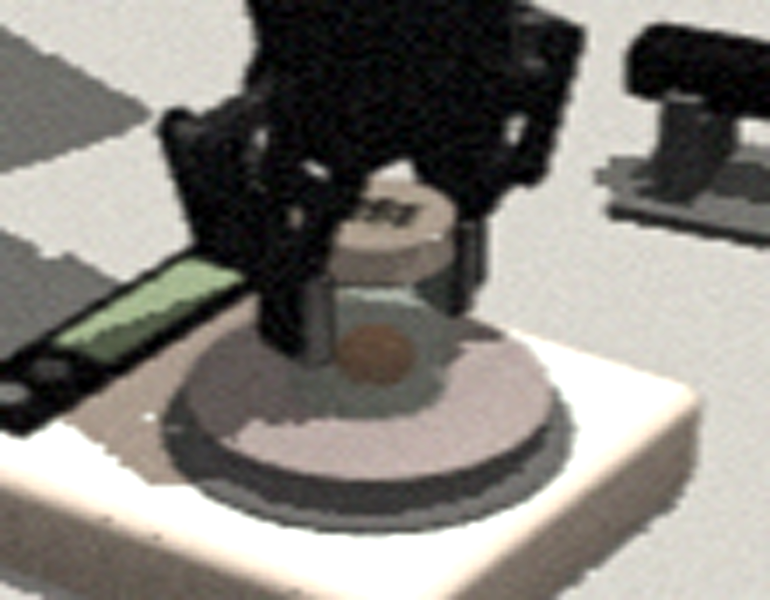

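The jar stands near the pan's middle, with its bottom centre about (385,385) in the crop against a pan centre of about (370,385), and the force reading shows the pan carrying its weight. Next I release it in two stages and retreat straight up.

```bash
Z='[[[0,0,0],0],[[0,0,0],0],[[0,0,0],0],[[0,0,0],0],[[0,0,0],0],[[0,0,0],0]]'; python3 -m jog '[[[0,0,0],0],[[0,0,0],0],[[0,0,0],0],[[0,0,0],0],[[0,0,0],0],[[0,0,0],0]]' 5.2 20 && python3 -m jog '[[[0,0,0],0],[[0,0,0],0],[[0,0,0],0],[[0,0,0],0],[[0,0,0],0],[[0,0,0],0]]' 8.5 && python3 -m jog '[[[0,-0.5,0],0],[[0,-1.5,0],0],[[0,-3,0],0],[[0,-5,0],0],[[0,-7.5,0],0],[[0,-10,0],0],[[0,-12.5,0],0],[[0,-15,0],0],[[0,-16,0],0],[[0,-16,0],0]]'
python3 - <<'E'
from h import *
go((.575,.311,.16),107.2)
E
```

```text
t: 10.45
tcp_pos: [0.5777, 0.0243, 0.0862]
tool_rot: [-0.704, 0.065, -0.065, 0.704]
force: [-0.4, -0.0, 0.2]
finger_gap: 0.608
t: 10.95
tcp_pos: [0.5777, 0.0243, 0.0862]
tool_rot: [0.704, -0.065, 0.065, -0.704]
force: [-0.2, -0.5, -0.9]
finger_gap: 0.996
t: 11.78
tcp_pos: [0.5796, 0.0241, 0.2499]
tool_rot: [0.704, -0.062, 0.067, -0.704]
force: [0.2, -0.3, 0.4]
finger_gap: 0.993
t 11.78 tcp [0.5796 0.0241 0.2499] yaw 79.53 tilt down [ 0.0075 -0.0011 -1.    ] gap 0.993 F [ 0.2 -0.3  0.4] q6 -1.54
shift cm [-5.73  8.95 28.13] turn -0.4829
```

```bash
python3 -m jog '[[[-0.4,0,2],-0.05],[[-1,0,5],-0.12],[[-1.8,0,9],-0.2],[[-2.6,0,13],-0.28],[[-3.5,0,17],-0.36],[[-4.3,1,21],-0.44],[[-5,2.5,24.5],-0.48],[[-5.5,4,27],-0.48],[[-5.7,5,28.1],-0.48],[[-5.7,5.5,28.1],-0.48],[[-5.7,5.5,28.1],-0.48],[[-5.7,5.5,28.1],-0.48]]'
python3 - <<'E'
from h import *
go((.575,.311,.0395),107.2)
s=snap('scene'); t=snap('top')
yw=np.radians(17.2); X=np.array([np.cos(yw),np.sin(yw),0]);Y=np.array([-X[1],X[0],0]);O=np.array([.561,.3075,.045])
pts=[O+X*a+Y*b+[0,0,c] for a,b,c in((.015,0,.026),(.115,.032,.03),(.115,-.032,.03),(-.085,0,.026))]
for q in (s,t):
    for p in proj(q,pts): cv2.circle(q['frame'],(int(round(p[0])),int(round(p[1]))),1,(255,0,0),-1)
A=cv2.resize(s['frame'][170:270,350:470],(480,400),interpolation=cv2.INTER_CUBIC)
B=cv2.resize(t['frame'][210:270,300:360],(300,300),interpolation=cv2.INTER_CUBIC)
im=np.zeros((400,780,3),np.uint8); im[:,:480]=A; im[:300,480:]=B
cv2.imwrite('pics/c6.png',im[:,:,::-1])
E
```

```text
t: 12.78
tcp_pos: [0.5727, 0.3093, 0.1905]
tool_rot: [0.7, 0.104, -0.105, -0.699]
force: [-0.2, -0.2, 0.8]
finger_gap: 0.996
t 12.78 tcp [0.5727 0.3093 0.1905] yaw 106.96 tilt down [-0.0015 -0.0014 -1.    ] gap 0.996 F [-0.2 -0.2  0.8] q6 -1.54
shift cm [ 0.3  15.1   0.11] turn -0.0043
```

View pics/c6.png

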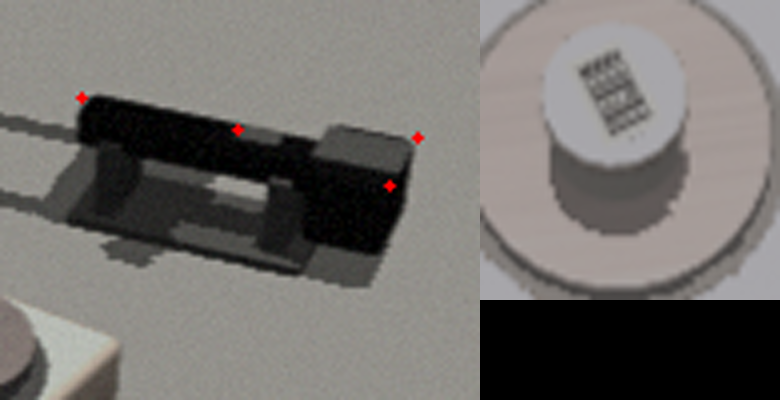

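The overlay dots sit on the scanner to about 1 px in the scene view (tail, handle top, head). The jar stands on the pan with its label at about (614,92) in the crop. Next I go down onto the handle and grip it.

```bash
python3 -m jog '[[[0.1,1,0.1],0],[[0.2,3,0.1],0],[[0.3,5.5,0.1],0],[[0.3,8,0.1],0],[[0.3,10.5,0.1],0],[[0.3,12.7,0.1],0],[[0.3,14.2,0.1],0],[[0.3,15,0.1],0],[[0.3,15.1,0.1],0],[[0.3,15.1,0.1],0]]' && python3 -m jog '[[[0,0,0],0],[[0,0,0],0],[[0,0,0],0],[[0,0,0],0],[[0,0,0],0],[[0,0,0],0],[[0,0,0],0],[[0,0,0],0]]' 4 20 && python3 -m jog '[[[0,0,0],0],[[0,0,0],0],[[0,0,0],0],[[0,0,0],0],[[0,0,0],0],[[0,0,0],0],[[0,0,0],0],[[0,0,0],0]]' 2 40
python3 - <<'E'
from h import *
go((.575,.311,.0395))
t=snap('top')
R_=[]
E=cv2.resize(t['frame'][210:270,300:360],None,fx=8,fy=8,interpolation=cv2.INTER_CUBIC)
g=E.mean(2); 
m=(g>np.percentile(g,99)-28).astype(np.uint8); 
n,l,st,c=cv2.connectedComponentsWithStats(m); k=[i for i in range(1,n) if l[int(97/300*480)+40,int(135/300*480)]==i or 0]
print(st[st[:,4]>300])
for uv in((326.4,228.0),(326.6,228.6)): print(onplane(t,uv,.1365).round(4))
E
```

```text
t: 13.72
tcp_pos: [0.5757, 0.3124, 0.0402]
tool_rot: [-0.699, -0.104, 0.104, 0.699]
force: [0.6, -0.2, -0.3]
finger_gap: 0.994
t: 14.38
tcp_pos: [0.5753, 0.3129, 0.0402]
tool_rot: [-0.699, -0.105, 0.105, 0.699]
force: [-0.7, 0.6, 0.0]
finger_gap: 0.466
t: 15.05
tcp_pos: [0.5755, 0.3129, 0.0404]
tool_rot: [0.699, 0.105, -0.105, -0.699]
force: [-0.3, -0.1, 1.3]
finger_gap: 0.337
t 15.05 tcp [0.5755 0.3129 0.0404] yaw 107.03 tilt down [ 5.e-04  1.e-04 -1.e+00] gap 0.337 F [-0.3 -0.1  1.3] q6 -1.54
shift cm [-0.11  0.09 -0.16] turn None
[[     0      0    480    480  66306]
 [     0      0     84     72   2975]
 [     0      0    463    457 141956]
 [   356      0    124    141   7238]
 [   341    333    139    147   8089]
 [     0    401     87     79   3592]]
[0.5779 0.0246 0.1365]
[0.5769 0.0243 0.1365]
```

```bash
python3 -m jog '[[[0,0,0],0],[[0,0,0],0],[[0,-0.2,0],0],[[0,-0.5,0],0],[[0,-1,0],0],[[0,-1.7,0],0],[[0,-2.7,0],0],[[0,-4,0],0],[[0,-6,0],0],[[0,-8.5,0],0],[[0,-11,0],0],[[0,-13.5,0],0],[[0,-16,0],0],[[0,-18.5,0],0],[[0,-20.5,0],0],[[0,-21.5,0],0],[[0,-22,0],0],[[0,-22,0],0],[[0,-22,0],0],[[0,-22,0],0]]' 2 60
python3 - <<'E'
from h import *
go((.506,.0027,.2338),107)
s=snap('scene')
cv2.imwrite('pics/c7.png',cv2.resize(s['frame'][40:280,260:500],(600,600),interpolation=cv2.INTER_CUBIC)[:,:,::-1])
p=manip.sense()['tcp_pos']; yw=np.radians(17); X=np.array([np.cos(yw),np.sin(yw),0])
O=p-.0154*X+[0,0,.0047]
print(((proj(s,[O-.085*X+[0,0,.026],O+.065*X+[0,0,.026],O-.085*X,O+.065*X])-[260,40])*2.5).round(0))
E
```

```text
t: 16.77
tcp_pos: [0.5743, 0.3125, 0.2584]
tool_rot: [0.7, 0.103, -0.106, -0.699]
force: [0.5, -0.3, -1.5]
finger_gap: 0.344
t 16.77 tcp [0.5743 0.3125 0.2584] yaw 107.03 tilt down [-0.0034 -0.0012 -1.    ] gap 0.344 F [ 0.5 -0.3 -1.5] q6 -1.54
shift cm [-15.59   2.52 -27.62] turn 0.0005
[[288. 170.]
 [451. 195.]
 [287. 198.]
 [448. 224.]]
```

View pics/c7.png

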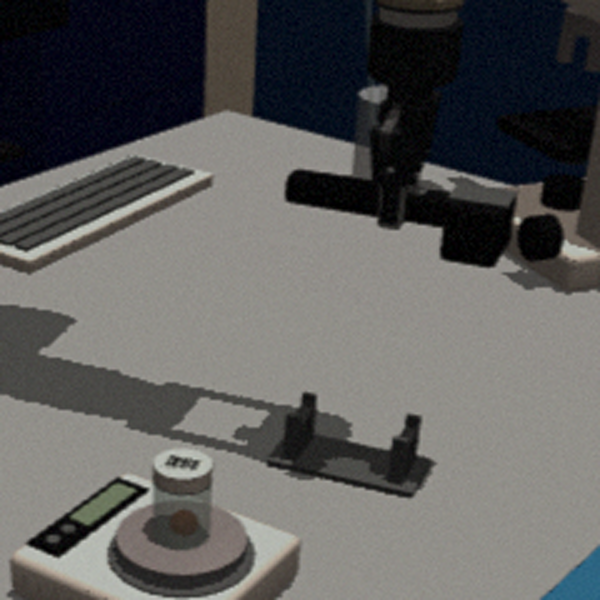

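The scanner hangs level: the handle's top edge runs from (290,170) to (445,194), close to the prediction. The rest is empty and the jar is upright on the pan. Moving to the scan pose.

```bash
python3 -m jog '[[[-0.3,0,-0.6],0],[[-1,0,-1.8],0],[[-2,0,-3.5],0],[[-3.2,0,-5.7],0],[[-4.5,0,-8],0],[[-5.8,0,-10.3],0],[[-7.1,0,-12.6],0],[[-8.4,0,-14.9],0],[[-9.7,0,-17.2],0],[[-11,0,-19.5],0],[[-12.3,0,-21.8],0],[[-13.5,0,-23.9],0],[[-14.5,0,-25.6],0],[[-15.2,0,-26.9],0],[[-15.6,0,-27.6],0],[[-15.6,0,-27.6],0],[[-15.6,0,-27.6],0]]'
python3 - <<'E'
from h import *
go((.506,.0027,.2338),107)
E
```

```text
t: 18.23
tcp_pos: [0.5066, 0.003, 0.2601]
tool_rot: [-0.699, -0.104, 0.104, 0.7]
force: [0.2, 0.9, -1.3]
finger_gap: 0.339
t 18.23 tcp [0.5066 0.003  0.2601] yaw 106.94 tilt down [-2.e-04  5.e-04 -1.e+00] gap 0.339 F [ 0.2  0.9 -1.3] q6 -2.08
shift cm [-0.07  2.63 -0.01] turn -0.001
```

```bash
python3 -m jog '[[[0,0.4,0],0],[[0,1,0],0],[[-0.1,1.7,0],0],[[-0.1,2.3,0],0],[[-0.1,2.6,0],0],[[-0.1,2.6,0],0],[[-0.1,2.6,0],0]]'
python3 - <<'E'
from h import *
go((.506,.0027,.2338),107)
s=snap('scene')
o=np.array([230,110]); k=3
A=cv2.resize(s['frame'][110:310,230:450],(660,600),interpolation=cv2.INTER_CUBIC); A=cv2.convertScaleAbs(A,alpha=1.5)
p=manip.sense()['tcp_pos']; yw=np.radians(17); X=np.array([np.cos(yw),np.sin(yw),0]); O=p-.0154*X+[0,0,.0047]
W=O+.09*X-[0,0,.022]; print('W',W)
for q in proj(s,[W,[.5775,.0245,.1365]]): cv2.circle(A,tuple(((q-o)*k).astype(int)),3,(255,0,0),-1)
cv2.imwrite('pics/c8.png',A[:,:,::-1])
E
```

```text
t: 18.82
tcp_pos: [0.5059, 0.0032, 0.2338]
tool_rot: [-0.699, -0.105, 0.105, 0.699]
force: [0.9, 0.0, -2.1]
finger_gap: 0.34
t 18.82 tcp [0.5059 0.0032 0.2338] yaw 107.05 tilt down [-8.e-04  2.e-04 -1.e+00] gap 0.34 F [ 0.9  0.  -2.1] q6 -2.08
shift cm [-0.01 -0.   -0.05] turn 0.0008
W [0.57752178 0.02485766 0.21682167]
```

View pics/c8.png

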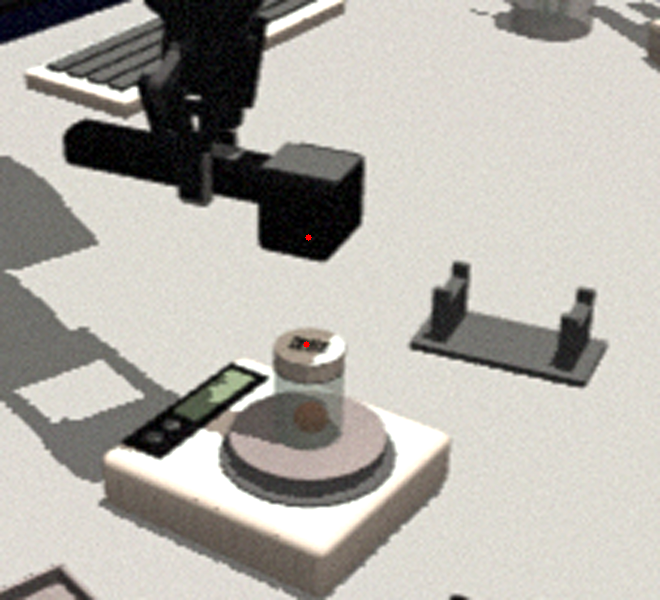

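The window (predicted at (308,237)) is directly above the label at (307,344), with the scanner level. I'll hold here for just over 3 s.

```bash
python3 -m jog '[[[0,0,0],0],[[0,0,0],0],[[0,0,0],0],[[0,0,0],0],[[0,0,0],0],[[0,0,0],0],[[0,0,0],0],[[0,0,0],0],[[0,0,0],0],[[0,0,0],0],[[0,0,0],0],[[0,0,0],0],[[0,0,0],0],[[0,0,0],0],[[0,0,0],0],[[0,0,0],0],[[0,0,0],0],[[0,0,0],0],[[0,0,0],0],[[0,0,0],0]]' && python3 -m jog '[[[0,0,0],0],[[0,0,0],0],[[0,0,0],0],[[0,0,0],0],[[0,0,0],0],[[0,0,0],0],[[0,0,0],0],[[0,0,0],0],[[0,0,0],0],[[0,0,0],0],[[0,0,0],0],[[0,0,0],0],[[0,0,0],0],[[0,0,0],0],[[0,0,0],0],[[0,0,0],0],[[0,0,0],0],[[0,0,0],0],[[0,0,0],0],[[0,0,0],0]]' && python3 -m jog '[[[0,-0.5,0],0],[[0,-1.3,0],0],[[0,-2,0],0],[[0,-2.5,0],0],[[0.5,-2.6,0.8],0],[[1.2,-2.6,2],0],[[2.2,-2.6,3.8],0],[[3.4,-2.6,6],0],[[4.7,-2.6,8.3],0],[[6,-2.6,10.6],0],[[7.3,-2.6,12.9],0],[[8.6,-2.6,15.2],0],[[9.9,-2.6,17.5],0],[[11.2,-2.6,19.8],0],[[12.5,-2.6,22.1],0],[[13.8,-2.6,24.4],0],[[14.8,-2.6,26.2],0],[[15.4,-2.6,27.2],0],[[15.7,-2.6,27.6],0],[[15.7,-2.6,27.6],0]]'
python3 - <<'E'
from h import *
go((.5755,.3129,.06),107.03)
E
```

```text
t: 20.53
tcp_pos: [0.506, 0.003, 0.2342]
tool_rot: [0.699, 0.105, -0.105, -0.699]
force: [-0.8, -0.4, -1.8]
finger_gap: 0.341
t: 22.2
tcp_pos: [0.506, 0.003, 0.2342]
tool_rot: [0.699, 0.105, -0.105, -0.699]
force: [-0.8, 0.1, -1.7]
finger_gap: 0.344
t: 23.87
tcp_pos: [0.5752, 0.3138, 0.2599]
tool_rot: [0.699, 0.105, -0.105, -0.699]
force: [-0.3, -1.6, -2.8]
finger_gap: 0.344
t 23.87 tcp [0.5752 0.3138 0.2599] yaw 107.11 tilt down [-3.e-04 -2.e-04 -1.e+00] gap 0.344 F [-0.3 -1.6 -2.8] q6 -1.54
shift cm [ 1.000e-02  1.999e+01 -9.000e-02] turn 0.0014
```

```bash
python3 -m jog '[[[0,1,-0.05],0],[[0,2.5,-0.1],0],[[0,4.5,-0.1],0],[[0,7,-0.1],0],[[0,9.5,-0.1],0],[[0,12,-0.1],0],[[0,14.5,-0.1],0],[[0,16.7,-0.1],0],[[0,18.4,-0.1],0],[[0,19.4,-0.1],0],[[0,19.9,-0.1],0],[[0,20,-0.1],0],[[0,20,-0.1],0],[[0,20,-0.1],0]]'
python3 - <<'E'
from h import *
go((.5755,.3129,.0405),107.03)
E
```

```text
t: 25.03
tcp_pos: [0.5766, 0.312, 0.0614]
tool_rot: [-0.699, -0.105, 0.104, 0.699]
force: [-0.9, 0.1, -1.4]
finger_gap: 0.343
t 25.03 tcp [0.5766 0.312  0.0614] yaw 107.01 tilt down [ 2.3e-03  7.0e-04 -1.0e+00] gap 0.343 F [-0.9  0.1 -1.4] q6 -1.54
shift cm [-0.08  2.09  0.12] turn -0.0003
```

```bash
python3 -m jog '[[[0,0.1,0.05],0],[[0,0.3,0.05],0],[[0,0.6,0.05],0],[[0,0.9,0.05],0],[[0,1.2,0.05],0],[[0,1.5,0.05],0],[[0,1.7,0.05],0],[[0,1.85,0.05],0],[[0,1.95,0.05],0],[[0,2,0.05],0],[[0,2.05,0.05],0],[[0,2.05,0.05],0],[[0,2.05,0.05],0]]'
python3 - <<'E'
from h import *
go((.5755,.3129,.0403),107.03)
E
```

```text
t: 26.12
tcp_pos: [0.5753, 0.3123, 0.0404]
tool_rot: [0.699, 0.105, -0.105, -0.699]
force: [-2.2, -1.8, 5.4]
finger_gap: 0.342
t 26.12 tcp [0.5753 0.3123 0.0404] yaw 107.04 tilt down [-1.e-04 -1.e-04 -1.e+00] gap 0.342 F [-2.2 -1.8  5.4] q6 -1.54
shift cm [0.04 0.01 0.05] turn 0.0001
```

It is seated, with 5 N upward on contact. I'll open and retreat.

```bash
python3 -m jog '[[[0,0,0],0],[[0,-0.03,0],0],[[0,-0.03,0],0],[[0,-0.03,0],0],[[0,-0.03,0],0],[[0,-0.03,0],0]]' 3.4 20 && python3 -m jog '[[[0,0,0],0],[[0,0,0],0],[[0,0,0],0],[[0,0,0],0],[[0,0,0],0],[[0,0,0],0],[[0,0,0],0],[[0,0,0],0],[[0,0,0],0]]' 8.5 && python3 -m jog '[[[0,-0.5,0],0],[[0,-1.5,0],0],[[0,-3,0],0],[[0,-5,0],0],[[0,-8,0],0],[[0,-11,0],0],[[0,-14,0],0],[[0,-17,0],0],[[0,-19,0],0],[[0,-20,0],0],[[-3,-20,2],0],[[-6,-20,4],0],[[-9,-20,6],0],[[-12,-20,8],0],[[-14,-20,9],0],[[-15,-20,10],0],[[-15,-20,10],0],[[-15,-20,10],0]]'
python3 - <<'E'
from h import *
go((.5,.4,.25))
s=snap('scene'); t=snap('top')
c=lambda s,x0,y0,x1,y1,w,h:cv2.resize(s['frame'][y0:y1,x0:x1],(w,h),interpolation=cv2.INTER_CUBIC)
im=np.vstack([np.hstack([c(s,150,160,470,400,400,300),c(t,120,160,220,310,200,300),c(t,280,190,380,310,200,300)]),np.hstack([c(s,350,170,470,260,400,300),c(t,410,150,560,300,300,300),np.zeros((300,100,3),np.uint8)])])
cv2.imwrite('pics/c9.png',cv2.convertScaleAbs(im,alpha=1.3)[:,:,::-1])
E
```

```text
t: 26.62
tcp_pos: [0.5755, 0.3124, 0.0398]
tool_rot: [-0.699, -0.105, 0.105, 0.699]
force: [-0.6, -0.2, -0.4]
finger_gap: 0.399
t: 27.37
tcp_pos: [0.5755, 0.3124, 0.04]
tool_rot: [-0.699, -0.105, 0.105, 0.699]
force: [0.4, -0.3, -0.3]
finger_gap: 0.995
t: 28.87
tcp_pos: [0.4033, 0.3645, 0.2403]
tool_rot: [-0.699, -0.106, 0.105, 0.699]
force: [0.8, 0.2, 1.4]
finger_gap: 0.997
t 28.87 tcp [0.4033 0.3645 0.2403] yaw 107.1 tilt down [ 1.5e-03  3.0e-04 -1.0e+00] gap 0.997 F [0.8 0.2 1.4] q6 -1.34
shift cm [10.29 -0.96  0.55] turn None
```

View pics/c9.png

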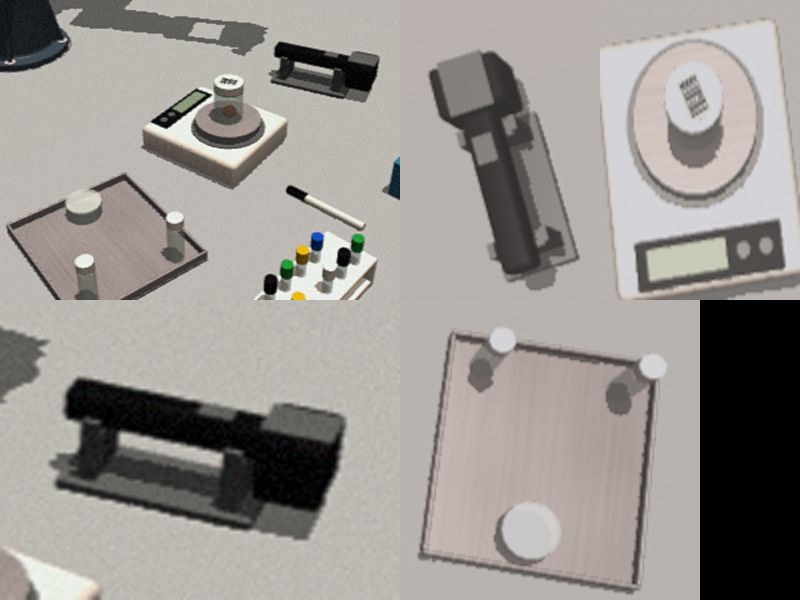

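The scanner lies in both saddles as before, the jar is upright mid-pan, and the vials and dish have not moved. Handing in.

```bash
python3 -c "
from h import *
print(workorder.sign_off())"
```

```text
the job is handed in; nothing more can be done
None
```

The job is done and handed in at about 29 s of the 72 s allowed. No verdict was reported.

- **Jar:** I gripped it at the 20 N setting, lowered it slowly onto the pan and released it in two stages. Its label is within about 1 mm of the measured pan centre, and the last pictures show it upright there.
- **Scan:** I held the window level for over 3 s, within about 1 mm of the point over the label and about 80 mm above it. These figures come from the measured arm pose and my estimate of the scanner's place in the grip. The arm stayed within about 0.5 mm.
- **Scanner:** It went back in its rest within about 1 mm of the original grip position. It met the rest at about 5 N before I let go.
- **Last check:** The final pictures show the scanner in both saddles, the vials and dish where they stood, and the arm clear of everything.

One small disagreement: the scene camera's positions ran 1–2 px (about 2–3 mm) off those from the top camera, close to the stated calibration. I used the top camera's.

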